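# Unhook the caseback die and stand it in the press seat

## Robot

A 6-joint arm with a two-finger parallel gripper is mounted at the origin on the work surface. World frame = base frame: x ahead of the robot, y to its left, z up, the work surface at z = 0. Lengths are in mm, angles in rad, forces in N, time in s.
With the tool pointing down it reaches from about 350 to 875 mm from the base axis. Payload 4.2 kg.
Tool frame: the origin (TCP) lies midway between the tips of the shut fingers; the grasp point (between the pads) lies 19 mm behind it (arm.grasp_offset is the distance from the TCP to the grasp point, in mm); z points along the fingers, y is the direction in which the jaws open and shut (so a half turn about z gives the same grasp; the last joint's range is limited). The gripper opens to 85 mm and grips with 20 to 120 N. Pads are 22 mm wide; open, the fingers measure 114 mm over their backs; the gripper's body (76 mm by 85 mm) begins 54 mm behind the grasp point. The pads swing forward as they close: fully open they stand 13 mm farther back than shut.
Start: joints at [1.507, 0.385, 0.008, 0, -1.194, -0.259], TCP at [198.232, 592.708, 231.312] pointing down, gripper open.
Joint ranges: [-3.14, 3.14], [-1.21, 2.06], [-1.07, 1.41], [-3.16, 2.05], [-2.99, -0.16], [-3.1, 3.1]. Speed limits (rad/s): [2.79, 2.79, 3.14, 3.14, 3.14, 3.14].

## Interface

Orientations are given as a unit quaternion [x, y, z, w].
In Python, from bench import arm gives the robot as it stands.
- The arm moves only by the tool move_arm, never from a script. Its argument "moves" is a list of rows, each an object with "gripper": the gripper's target within -1 to 1 (fully open at 1, half-way at 0, shut at -1); "xyz": the shift along the tool's x, y, z in cm, a list of three; "angular": the turn, a rotation vector about the tool's x, y, z in rad, a list of three. In form: [{"gripper": gripper, "xyz": [dx, dy, dz], "angular": [wx, wy, wz]}, ...]. A call has 1 to 10 rows; each row is the pose to reach, as a shift and turn from the pose commanded when the call began, along the tool's axes at that moment; what a row does not reach only later rows make up. A row lasts 1/8 s, in which the tool goes at most 62.5 mm and 10.7 degrees, less where a joint would pass 70% of its speed; a pose out of reach is approached as far as the arm can. A call with a gripper value outside its range is refused whole. The fingers move at their own pace and stop on an object; the grip force is fixed at half the most. Time passes only in rows, so rows that repeat a pose let the fingers close. It gives the time, the measured TCP pose, the force and the opening at its end, in the units of the state.
- arm.read_state(): the state, without advancing time (a new reading comes with each control period).
- arm.get_image(name): name is "scene" or "top" or "wrist"; returns (picture, depth): 400x640x3 uint8, blue, green, red; 400x640 float32, mm along the optical axis (not along the pixel's ray), 0 where there is no reading.
- arm.get_calibration(name): a dict with "camera_matrix" (3x3 intrinsics, pixels), "R" (3x3) and "t" (3): a world point X has camera coordinates R X + t. Camera axes: x right, y down, z forward; pixel columns grow to the right and rows downward; lengths in mm; the calibration is good to about 2 mm. A picture is of the moment at which its call begins: read the wrist's pose just before it. get_calibration takes no time and is no camera call; for the wrist camera it gives the pose at the moment of the call.
- arm.job_done(): hands the job in, once; it reports no verdict.
The state is a dict: "clock": time; "joints": joint angles; "joint_vel": joint speeds; "joint_efforts": joint torques, N m; "position": TCP position; "ee_rot": TCP orientation; "contact_force": force on the tool from outside, world axes, zero at the start; "wrist_torque": the same for the moment, N m; "gripper_width": finger opening in mm.
Only numpy, scipy, OpenCV 4.12 (cv2) and the standard library are available. Lean on these libraries where they do the work, as an engineer would, in place of code of your own. Each camera call takes 0.05 s, during which the arm holds its last target. There are 200 camera calls.

## Task

Take the nickel caseback die off the barbed retaining hook: lift it, tilt it to suit the drooping finger and ease it off over the barb by feel, never forcing the hook. Then stand the die upright in the round press dish, setting it down rather than dropping it, and let go. Leave the watch, the loupe and the parts cup where they are.

Things in the scene. Friction and masses are not known exactly. Their poses are not given: they have to be found in the camera images.
- die: Nickel caseback die, 0.13 to 0.22 kg, 82 mm tall, loose. Origin: centre of its foot's underside; z up, x normal to its plate, y across it. Round flat foot 36 mm diameter, 14 mm high; on it an upright plate 36 mm wide, 8 mm thick, z 14 to 48 mm, pierced by a window; on top a grip tab. Starts hanging upright on the hook's level arm just behind the knuckle, its x roughly along the hook's x.
- die_window (a point): Centre of the die's rectangular window, 30.5 mm above the die's origin, axes as the die's. Window 24 mm wide (y), 21 mm high (z 20 to 41 mm), through 8 mm of plate; bars 6 mm wide below and beside it, 7 mm above. The underside of the upper bar (10.5 mm above this point) rests on the hook's arm at the start.
- hook: Fixed barbed retaining hook on a round black foot 84 mm across, 10 mm high. Origin: centre of the foot's underside; z up; it points along its own -x. A steel post 16 mm thick rises at the origin to 164 mm; nothing stands above the level arm (10 mm wide, 8 mm high, z 156 to 164 mm) that runs from it to the knuckle at x = -80 mm. More than 15 N is forcing it.
- knuckle (a point): Knuckle axis at mid-thickness, 80 mm along the hook's -x, 160 mm above its origin; axes as the hook's. From here a straight finger, 60 mm long, 10 mm wide, 8 mm thick, droops outward and down. Its angle below level differs each time, 16 to 43 degrees, and is not reported: find it by feel or sight. The knuckle is stiff; the post flexes, about 1 mm at the finger for 8 N. See arm for the barb.
- dish: Fixed dark steel press dish, 82 mm outside, 70 mm inside diameter, 11 mm high overall with a flat floor 6 mm above its underside (rim 5 mm above the floor). Origin: centre of the underside; z up.
- dish_floor (a point): Centre of the dish's inner floor, where the die is to stand.
- watch: Bystander: titanium sports watch lying flat, case 42 mm across and 11 mm high, bracelet stretched along its x, 146 mm long over all. Origin under the case's centre.
- loupe: Bystander: loupe lying flat, round 44 mm lens ring 10 mm high with a 70 mm horn handle along its -x. Origin under the ring's centre.
- cup: Bystander: clear plastic parts cup, 60 mm across at the rim, 34 mm high, standing. Origin under its centre.
- die_tab (a point): Middle of the die's grip tab, 65 mm above its origin, axes as the die's: a flat tab 24 mm wide (y), 8 mm thick (x), 34 mm high (z 48 to 82 mm).
- arm (a point): Point on the level arm's upper face, 14 mm behind the knuckle; axes as the hook's. The barb on the finger's end, 6 mm thick, stands up 11 mm above the finger's upper face (19 mm with the finger, square to it), leans back a little; inner top edge 51 mm along the finger from the knuckle. The window passes only if the die leans, top away from the post, by about the droop angle and moves along the finger.

How it is judged:
By the outcome, as a careful person would: the job done as asked, in the order asked, and still so for the second after the job is handed in, with the robot touching nothing.
It also fails if it takes over 61 s, if anything falls off the work surface, if the arm or the gripper's body presses on something with over 40 N, if the wrist force passes 120 N, or if a joint passes its speed limit or range.

## Working session

There is one attempt and no reset: what is moved stays moved. The work goes in short steps, Python scripts to look and compute and a tool call to move; the robot and the scene stay as the last step left them, time stands still between calls to the robot, and variables do not carry over. Pictures are saved under pics/ and viewed, about 8 in all and at most 12, crops included, and the job is handed in when it is done.

Besides the shell and the picture viewer there is one more tool, called after "Call:" in YAML: its name, and indented under it one key for each argument. move_arm: Moves the arm, as the interface text tells. Its arguments: {"type":"object","properties":{"moves":{"type":"array","items":{"type":"object","properties":{"gripper":{"type":"number"},"xyz":{"type":"array","items":{"type":"number"}},"angular":{"type":"array","items":{"type":"number"}}}}}},"required":["moves"]}

```bash
mkdir -p pics
cat > h.py <<'E'
import numpy as np, cv2
from bench import arm
from scipy.spatial.transform import Rotation as Rot
def shot(n,f):
    c=arm.get_calibration(n); im,d=arm.get_image(n); cv2.imwrite('pics/'+f+'.png',im); np.savez('pics/'+f+'.npz',d=d,K=c['camera_matrix'],R=c['R'],t=c['t'],im=im); return im,d,c
def load(f): return dict(np.load('pics/'+f+'.npz'))
def pts(f):
    s=load(f); v,u=np.mgrid[:400,:640]; d=s['d']; K=s['K']
    P=np.stack([(u-K[0,2])/K[0,0]*d,(v-K[1,2])/K[1,1]*d,d],-1)
    return (P-s['t'])@s['R'], d>0, s['im']
def ray(f,u,v,z):
    s=load(f); r=s['R'].T@np.linalg.inv(s['K'])@[u,v,1]; o=-s['R'].T@s['t']; return o+r*(z-o[2])/r[2]
E
python3 - <<'E'
from h import *
for n in('scene','top'): 
    im,d,c=shot(n,n+'0'); print(n,c['camera_matrix'][0,0],-np.array(c['R']).T@c['t'],np.array(c['R'])[2])
print(arm.read_state(),arm.grasp_offset)
E
```

```text
scene 370.89450192883686 [979.55646082 -12.75133757 768.52316174] [-0.57451096  0.01690031 -0.81832239]
top 361.2731036858439 [434.70918118  24.49132135 885.3538758 ] [ 0.14408443 -0.01396735 -0.98946682]
{'clock': 0.1, 'joints': array([ 1.50658634e+00,  3.85502233e-01,  6.77607394e-03, -3.88623141e-04,
       -1.19399259e+00, -2.58587638e-01]), 'joint_vel': array([-0.00017891, -0.00195697,  0.00327621,  0.00182075,  0.00080855,
        0.00132605]), 'joint_efforts': array([-1.87767891e-04, -3.93319380e+01,  1.88927865e+01,  4.19789717e+00,
       -2.58802262e-03,  6.24924880e-06]), 'position': array([198.10223433, 592.23979364, 230.32953653]), 'ee_rot': array([ 9.86991469e-01, -1.60769657e-01, -8.64864406e-05,  9.74202582e-04]), 'contact_force': array([ 0.3022759 , -0.53831833,  0.1101976 ]), 'wrist_torque': array([ 0.08585695, -0.02021547, -0.04878455]), 'gripper_width': 85.37339456350597} 18.700000000000003
```

View pics/scene0.png

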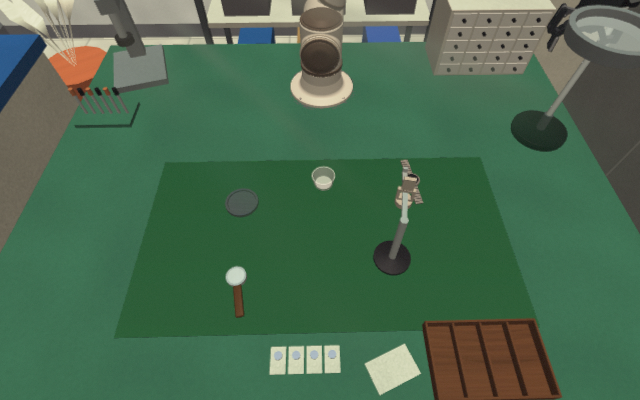

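View pics/top0.png

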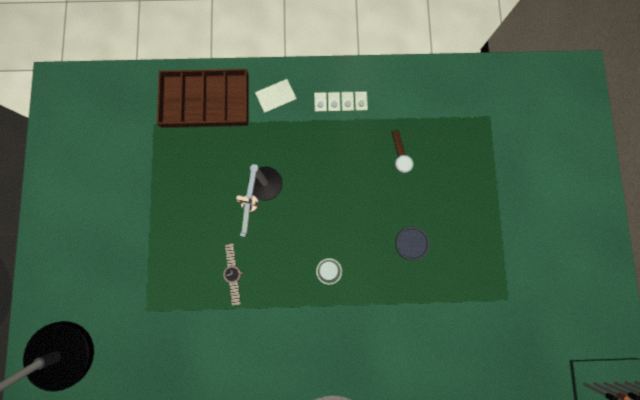

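The scene view shows the hook foot at (392,257), die about (408,190), watch around it, dish (242,202), cup (323,178) and loupe (236,276). The top view shows the foot at (267,183), hook line (254,167)→(243,235), die (247,203), dish (411,243), watch (232,273), cup (329,271) and loupe (404,163).

Run:
```python
from h import *
P,ok,im=pts('top0'); S,ok2,ims=pts('scene0')
r=lambda a:np.round(a,1)
for n,u,v,z in[('foot',267,183,10),('dish',411,243,8),('watch',232,273,8),('cup',329,271,34),('loupe',404,163,8),('armroot',254,167,164),('tip',243,235,140)]:
    print(n,r(ray('top0',u,v,z)),r(P[v,u]))
# points high above table within hook region
for nm,Q,o in(('top',P,ok),('scene',S,ok2)):
    m=o&(Q[...,2]>100)&(Q[...,2]<260)&(abs(Q[...,0]-450)<200)&(Q[...,1]>60)&(Q[...,1]<330)
    q=Q[m]; print(nm,len(q)); 
    i=np.argsort(q[:,0]); print(r(q[i][::max(1,len(q)//45)]).tolist())
# dish mask via depth: points 3..14 around
m=ok&(abs(P[...,2]-9)<6)&(np.hypot(P[...,0]-ray('top0',411,243,8)[0],P[...,1]-ray('top0',411,243,8)[1])<60)
print('dish',m.sum(),r(P[m].mean(0)),r(P[m].min(0)),r(P[m].max(0)))
g=cv2.resize(im[140:320,200:290],None,fx=4,fy=4,interpolation=cv2.INTER_CUBIC)
g2=cv2.resize(ims[150:275,360:440],None,fx=4,fy=4,interpolation=cv2.INTER_CUBIC)
o=np.zeros((600,700,3),np.uint8); o[:600,:360]=g[:600]; o[:500,370:690]=g2; cv2.imwrite('pics/crop1.png',o)
```

```text
foot [608.4 143.9  10. ] [607.9 143.5  12.8]
dish [ 452.5 -202.8    8. ] [ 452.4 -201.9   11.4]
watch [393.  228.4   8. ] [393.4 226.6  15.6]
cup [392.7  -1.6  34. ] [391.3  -2.5   5.6]
loupe [ 651.2 -197.7    8. ] [ 649.9 -196.5   13. ]
armroot [611.8 149.2 164. ] [611.  148.6 167.1]
tip [475.3 175.9 140. ] [474.2 172.  159.1]
top 659
[[472.2, 170.0, 159.0], [476.2, 170.2, 158.2], [480.8, 173.9, 149.8], [486.6, 171.2, 153.4], [490.6, 169.4, 152.5], [494.7, 165.7, 150.8], [500.4, 166.7, 156.1], [506.0, 163.9, 159.9], [510.2, 171.7, 161.0], [514.3, 170.0, 160.0], [519.6, 163.0, 165.1], [523.6, 161.1, 164.6], [525.7, 168.9, 165.7], [527.6, 162.9, 165.4], [529.6, 170.6, 167.3], [531.3, 164.4, 168.4], [533.3, 158.7, 167.0], [534.7, 148.1, 170.1], [535.5, 154.9, 207.5], [536.1, 153.8, 203.3], [537.3, 164.6, 196.8], [537.8, 167.2, 193.5], [539.0, 171.7, 199.6], [539.6, 174.4, 168.3], [540.3, 152.4, 200.3], [541.3, 155.0, 207.0], [542.0, 152.1, 202.2], [543.7, 168.4, 206.2], [547.6, 156.8, 166.2], [551.2, 153.1, 141.6], [553.8, 162.8, 166.7], [557.3, 154.4, 168.5], [562.0, 160.9, 165.8], [5
[... 836 characters left out ...]
 [547.9, 169.8, 145.3], [548.3, 150.1, 139.5], [549.0, 173.5, 177.8], [549.5, 161.8, 165.5], [550.2, 170.8, 137.8], [551.7, 147.6, 126.0], [553.6, 154.7, 168.0], [555.9, 173.9, 138.7], [557.6, 154.3, 166.7], [561.1, 152.8, 161.3], [567.2, 158.9, 166.5], [574.6, 150.4, 163.6], [581.3, 152.8, 166.5], [588.4, 149.8, 166.7], [595.0, 147.0, 166.3], [602.4, 151.6, 166.9], [608.0, 143.3, 165.5], [610.5, 141.5, 151.1], [612.4, 141.4, 161.6], [613.9, 141.7, 109.9], [615.1, 151.8, 165.8], [615.9, 153.3, 167.0], [616.7, 146.6, 161.2], [617.2, 145.8, 131.5], [617.5, 147.6, 120.1], [617.9, 146.8, 124.8], [619.0, 148.4, 102.0]]
dish 1305 [ 451.4 -202.9    7.9] [ 392.7 -262.1    3. ] [ 511.2 -143.    15. ]
```

View pics/crop1.png

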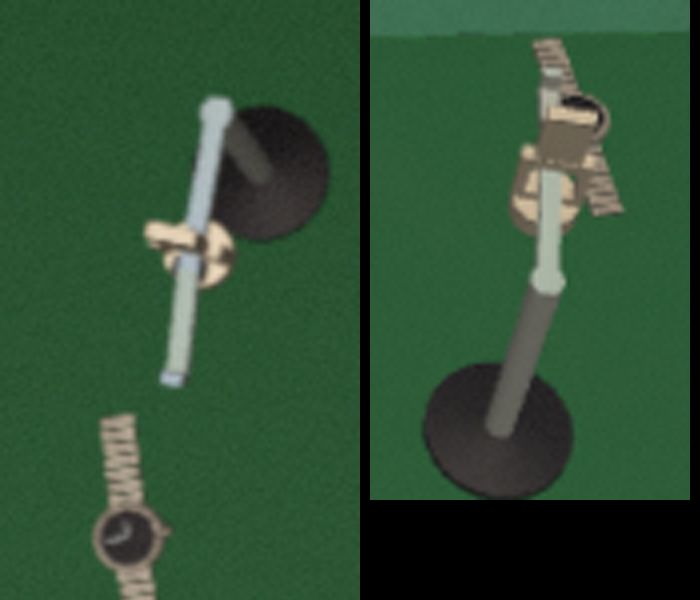

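Run:
```python
from h import *
r=lambda a:np.round(a,1)
P,ok,im=pts('top0'); S,ok2,ims=pts('scene0')
print('lamp base top',r(P[340,70]),r(P[360,20]),'scene',r(S[130,535]),r(S[90,565]),r(S[30,600]),r(S[20,590]))
for n in('top0','scene0'):
    s=load(n)
    for p in([198,592,231],[198,592,400]):
        q=s['R']@p+s['t']; print(n,r(s['K']@q/q[2]))
# hook fit: arm / finger upper surface from top depth
d=np.array([-.986,.168])
m=ok&(P[...,2]>120)&(P[...,2]<180)&(P[...,0]>465)&(P[...,0]<625)&(P[...,1]>100)&(P[...,1]<220)
q=P[m]; A=q[(q[:,0]>555)&(q[:,0]<605)&(q[:,2]>160)]; F=q[(q[:,0]<528)&(q[:,0]>484)&(q[:,2]>145)]
for nm,a in(('arm',A),('finger',F),('all',np.r_[A,F])):
    c=np.polyfit(a[:,0],a[:,1],1); e=np.polyfit((a[:,:2]-[611,147])@d,a[:,2],1)
    print(nm,len(a),'y(611)',np.polyval(c,611),'yaw slope',c[0],'z fit',e,np.degrees(np.arctan(e[0])))
# round dish and foot by colour-contours in top
for nm,(u,v),z in(('dish',(411,243),9),('foot',(267,183),8)):
    w=im[v-32:v+32,u-32:u+32].astype(int); k=((w[...,1]-w[...,2])<18).astype(np.uint8)
    cs=max(cv2.findContours(k,0,2)[0],key=cv2.contourArea); (a,b),rad=cv2.minEnclosingCircle(cs); print(nm,a+u-32,b+v-32,rad,r(ray('top0',a+u-32,b+v-32,z)))
```

```text
lamp base top [254.7 589.4  23.9] [208.5 717.2  -1. ] scene [233.1 602.7  21.5] [200.  641.7 133.6] [375.3 487.  406.1] [339.1 486.4 404.1]
top0 [-17.7 404.8   1. ]
top0 [-145.5  462.8    1. ]
scene0 [565.8  57.1   1. ]
scene0 [609.7 -16.    1. ]
arm 141 y(611) 149.70809592079857 yaw slope -0.1743626602416859 z fit [-5.88941649e-03  1.66606832e+02] -0.33743480733549114
finger 137 y(611) 149.14056444160894 yaw slope -0.17791260284134527 z fit [ -0.35316306 196.22619944] -19.451338812048768
all 278 y(611) 149.75523404307486 yaw slope -0.17218501696978852 z fit [-1.09038560e-01  1.70139414e+02] -6.222864939553229
dish 411.9117660522461 243.0882339477539 17.040302276611328 [ 452.2 -204.7    9. ]
foot 258.59459495544434 191.22972869873047 27.04612159729004 [588.7 164.9   8. ]
```

Run:
```python
from h import *
shot('wrist','w0'); im=load('scene0')['im']
o=np.zeros((600,640,3),np.uint8); o[:200]=cv2.resize(im[0:150,160:640],(640,200)); o[200:]=load('w0')['im']
cv2.imwrite('pics/c2.png',o)
s=load('w0');print(np.round(-s['R'].T@s['t']),np.round(s['R'],2),s['K'][0,0])
```

```text
[274. 567. 374.] [[-0.32 -0.95  0.  ]
 [-0.9   0.3   0.31]
 [-0.3   0.1  -0.95]] 305.1668421829915
```

View pics/c2.png

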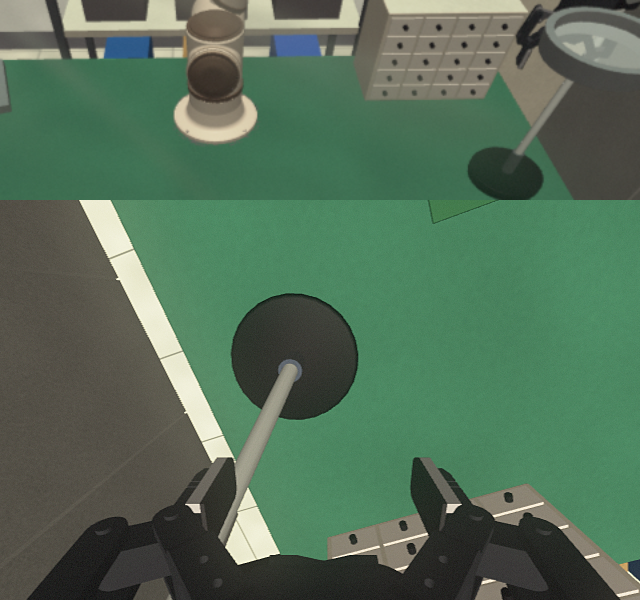

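Run:
```python
from h import *
r=lambda a:np.round(a).astype(int).tolist()
S,ok,im=pts('scene0')
for z0,z1 in((60,120),(120,200),(200,280),(280,340),(340,400),(400,460),(460,560)):
    m=ok&(S[...,2]>z0)&(S[...,2]<z1)&(S[...,0]>50)&(S[...,0]<600)&(S[...,1]>300); q=S[m]
    if len(q): print(z0,len(q),'med',r(np.median(q,0)),'p2',r(np.percentile(q,2,0)),'p98',r(np.percentile(q,98,0)))
for u,v in((555,15),(550,35),(560,12),(570,20),(585,40),(615,50),(638,30),(615,12),(610,30),(635,55)): print(u,v,r(S[v,u]),im[v,u])
```

```text
60 194 med [218, 626, 88] p2 [203, 610, 62] p98 [233, 640, 119]
120 262 med [191, 653, 161] p2 [173, 635, 122] p98 [208, 670, 198]
200 139 med [189, 545, 260] p2 [172, 538, 201] p98 [197, 672, 280]
280 509 med [186, 541, 316] p2 [127, 522, 285] p98 [197, 733, 338]
340 825 med [390, 505, 391] p2 [172, 429, 342] p98 [464, 617, 400]
400 3546 med [384, 490, 406] p2 [324, 426, 402] p98 [466, 556, 420]
555 15 [171, 530, 321] [35 37 34]
550 35 [-716, 1152, -272] [104 122 129]
560 12 [190, 524, 338] [33 32 31]
570 20 [364, 432, 418] [125 133 126]
585 40 [425, 431, 419] [88 93 92]
615 50 [453, 468, 418] [127 134 127]
638 30 [374, 557, 404] [148 158 153]
615 12 [331, 530, 414] [77 83 83]
610 30 [372, 507, 404] [170 186 180]
635 55 [466, 495, 418] [ 93 101  97]
```

The crop shows a decor lamp: base near (290,355) in the wrist view, head at world (385,495,410) with radius about 90. I'll route around it.

Call:
move_arm:
  moves:
    - {"gripper": 1,"xyz": [1.9,5.7,-2],"angular": [0,0,0.17]}
    - {"gripper": 1,"xyz": [3.8,11.4,-4],"angular": [0,0,0.34]}
    - {"gripper": 1,"xyz": [5.7,17.1,-6],"angular": [0,0,0.51]}
    - {"gripper": 1,"xyz": [7.6,22.8,-7],"angular": [0,0,0.68]}
    - {"gripper": 1,"xyz": [13.2,23.9,-7],"angular": [0,0,0.8]}
    - {"gripper": 1,"xyz": [18.8,25,-7],"angular": [0,0,0.95]}
    - {"gripper": 1,"xyz": [24.4,26.1,-7],"angular": [0,0,1.1]}
    - {"gripper": 1,"xyz": [30,27.2,-7],"angular": [0,0,1.25]}
    - {"gripper": 1,"xyz": [35.6,28.3,-7],"angular": [0,0,1.417]}
    - {"gripper": 1,"xyz": [41,29.2,-7],"angular": [0,0,1.417]}

```text
clock: 1.4
position: [495.8, 184.4, 301.2]
ee_rot: [-0.644, 0.765, 0.0, -0.0]
contact_force: [0.1, 0.7, 1.0]
gripper_width: 85.5
```

Run:
```python
from h import *
s=arm.read_state(); print(s['clock'],s['position'],Rot.from_quat(s['ee_rot']).as_matrix().round(3),s['contact_force'])
shot('wrist','w1')
```

```text
1.4 [495.84278441 184.35950803 301.16344704] [[-0.17  -0.986 -0.   ]
 [-0.986  0.17   0.   ]
 [-0.     0.    -1.   ]] [0.12185323 0.70258165 1.02619244]
```

View pics/w1.png

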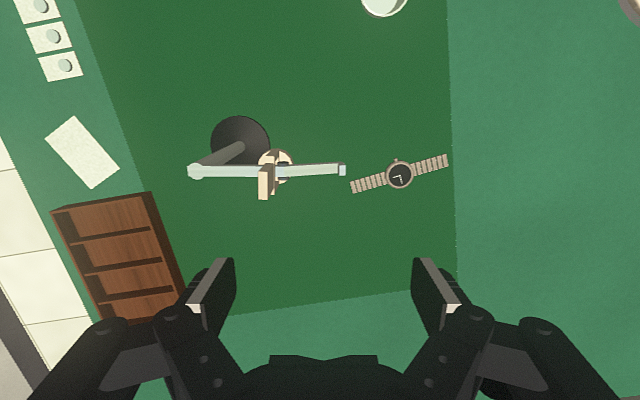

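Wrist view: post top at (195,172), die tab (268,180), barb (342,170), watch (400,172). The hook is level in the image, so the yaw is right.

```bash
cat >> h.py <<'E'
YAW=np.array([-.986,.170,0]); YAW/=np.linalg.norm(YAW)   # hook -x
LAT=np.array([-YAW[1],YAW[0],0])
E
python3 - <<'E'
from h import *
r=lambda a:np.round(a,1)
P,ok,im=pts('w1'); s=load('w1'); print('cam',r(-s['R'].T@s['t']))
O=np.array([611,147,0.])
m=ok&(P[...,2]>90)&(P[...,2]<230)&(np.hypot(P[...,0]-545,P[...,1]-160)<110)
v,u=np.nonzero(m); q=P[m]; a=(q-O)@YAW; b=(q-O)@LAT; z=q[:,2]
A=(a>15)&(a<55)&(z>160)&(z<172)&(abs(b)<12)
F=(a>84)&(a<122)&(abs(b)<12)&(z>140)
for n,M in(('arm',A),('fin',F)):
    print(n,M.sum(),'lat',r(np.percentile(b[M],[5,50,95])),'latfit',np.polyfit(a[M],b[M],1),'z',np.polyfit(a[M],z[M],1))
k=(z>130)&(a>60)
for lo in range(60,140,4):
    M=(a>=lo)&(a<lo+4)&(abs(b)<14); 
    if M.sum(): print(lo,M.sum(),r(np.percentile(z[M],[10,50,90])))
T=(z>177); print('tab',T.sum(),'a',r(np.percentile(a[T],[2,50,98])),'b',r(np.percentile(b[T],[2,50,98])),'z',r(np.percentile(z[T],[50,98])))
T=(z>202); print('tabtop',T.sum(),r(q[T].mean(0)),'a',r(np.percentile(a[T],[2,50,98])),'b',r(np.percentile(b[T],[2,50,98]))); c=np.polyfit(b[T],a[T],1); print('tab yaw slope',c)
R=(a>-14)&(a<10)&(z>160); print('root a min',r(np.percentile(a[R],[1,5])), 'tip a max',r(np.percentile(a[(abs(b)<12)],[99,99.7,100])))
E
```

```text
cam [481.5 105.  444.4]
arm 524 lat [-4.7  0.9  5.2] latfit [-0.0086938   0.89073827] z [6.68401338e-03 1.66858666e+02]
fin 547 lat [-5.1  0.7  5.4] latfit [-0.0259228   3.13403431] z [ -0.22662708 183.22191501]
60 47 [139.7 141.1 167.9]
64 6 [135.9 140.4 207.4]
68 188 [176.7 208.1 209. ]
72 349 [169.8 198.2 208.8]
76 207 [140.3 167.6 198.7]
80 129 [139.3 167.1 168.9]
84 119 [137.5 166.1 168.4]
88 71 [140.6 165.  165.9]
92 52 [162.  163.8 165. ]
96 48 [160.  162.6 163.7]
100 59 [159.9 161.4 162.7]
104 48 [158.  159.7 160.8]
108 48 [157.1 158.6 159.6]
112 48 [156.2 157.4 158.4]
116 51 [154.9 156.3 157.7]
120 54 [152.2 155.1 156. ]
124 48 [151.5 153.3 154.6]
128 48 [150.9 152.1 153. ]
132 47 [149.4 151.9 158.9]
136 67 [151.8 160.6 161.6]
tab 501 a [68.3 73.8 76.4] b [-13.5   0.    9.6] z [207.5 209.4]
tabtop 329 [539.9 160.9 207.8] a [68.2 72.6 76.2] b [-13.8  -1.3   9.4]
tab yaw slope [4.03859827e-02 7.25344729e+01]
root a min [-5.  -4.2] tip a max [139.1 140.8 141. ]
```

Call:
move_arm:
  moves:
    - {"gripper": 1,"xyz": [1.5,-4.75,1],"angular": [0,0,0]}
    - {"gripper": 1,"xyz": [1.5,-4.75,5],"angular": [0,0,0]}
    - {"gripper": 1,"xyz": [1.5,-4.75,9],"angular": [0,0,0]}
    - {"gripper": 1,"xyz": [1.5,-4.75,11.5],"angular": [0,0,0]}
    - {"gripper": 1,"xyz": [1.5,-4.75,12.9],"angular": [0,0,0]}
    - {"gripper": 1,"xyz": [1.5,-4.75,12.9],"angular": [0,0,0]}
    - {"gripper": 1,"xyz": [1.5,-4.75,12.9],"angular": [0,0,0]}

```text
clock: 2.33
position: [539.4, 163.4, 173.6]
ee_rot: [-0.645, 0.764, -0.0, 0.001]
contact_force: [-0.4, 1.3, 0.5]
gripper_width: 85.5
```

Run:
```python
from h import *
s=arm.read_state(); print(s['clock'],s['position'],s['contact_force'])
shot('wrist','w2')
```

```text
2.325 [539.44563752 163.39696616 173.56405324] [-0.35227371  1.29869108  0.54636053]
```

View pics/w2.png

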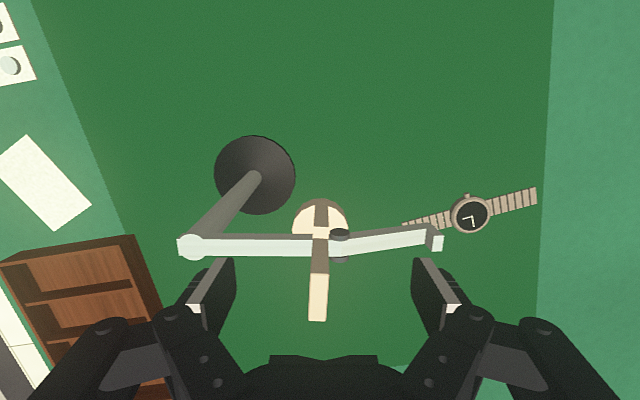

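The die tab (318,295) is centred between the open pads. The finger runs (335,245)→(437,235) and the watch sits well clear.

Call:
move_arm:
  moves:
    - {"gripper": 0,"xyz": [0.2,0,0.1],"angular": [0,0,0]}
    - {"gripper": -1,"xyz": [0.2,0,0.1],"angular": [0,0,0]}
    - {"gripper": -1,"xyz": [0.2,0,0.1],"angular": [0,0,0]}
    - {"gripper": -1,"xyz": [0.2,0,0.1],"angular": [0,0,0]}
    - {"gripper": -1,"xyz": [0.2,0,0.1],"angular": [0,0,0]}
    - {"gripper": -1,"xyz": [0.2,0,0.1],"angular": [0,0,0]}

```text
clock: 3.12
position: [538.6, 161.1, 171.6]
ee_rot: [-0.645, 0.764, -0.0, 0.0]
contact_force: [-0.5, 0.6, 1.2]
gripper_width: 7.5
```

Call:
move_arm:
  moves:
    - {"gripper": -1,"xyz": [0,0,-0.3],"angular": [0,0,0]}
    - {"gripper": -1,"xyz": [0,0,-0.6],"angular": [0,0,0]}
    - {"gripper": -1,"xyz": [0,0,-0.6],"angular": [0,0,0]}
    - {"gripper": -1,"xyz": [0,0,-0.6],"angular": [0,0,0]}

```text
clock: 3.62
position: [538.2, 160.9, 177.1]
ee_rot: [-0.645, 0.764, 0.0, -0.0]
contact_force: [-0.0, 0.1, -1.1]
gripper_width: 7.5
```

Run:
```python
from h import *
s=arm.read_state(); print(s['clock'],s['position'],s['contact_force'],s['wrist_torque'])
shot('wrist','w3')
P,ok,im=pts('w3')
cv2.imwrite('pics/w3c.png',cv2.resize(im[190:350,160:480],None,fx=2,fy=2))
```

```text
3.625 [538.2340803  160.91768403 177.11383684] [-0.01543746  0.11897288 -1.09695911] [-0.01131513  0.02239146 -0.00565679]
```

View pics/w3c.png

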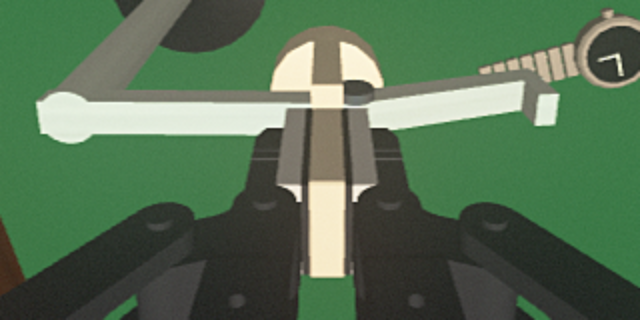

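Grip is good: the die is between the pads at (327,190), and the lift shows its weight with the force near zero otherwise. Next I tilt it around the knuckle.

Call:
move_arm:
  moves:
    - {"gripper": -1,"xyz": [0,0.4,0],"angular": [0.04,0,0]}
    - {"gripper": -1,"xyz": [0,0.85,-0.05],"angular": [0.1,0,0]}
    - {"gripper": -1,"xyz": [0,1.3,-0.08],"angular": [0.16,0,0]}
    - {"gripper": -1,"xyz": [0,1.75,0.05],"angular": [0.2,0,0]}
    - {"gripper": -1,"xyz": [0,2.15,0.15],"angular": [0.24,0,0]}
    - {"gripper": -1,"xyz": [0,2.6,0.3],"angular": [0.28,0,0]}
    - {"gripper": -1,"xyz": [0,3.0,0.46],"angular": [0.32,0,0]}
    - {"gripper": -1,"xyz": [0,3.0,0.46],"angular": [0.32,0,0]}
    - {"gripper": -1,"xyz": [0,3.0,0.46],"angular": [0.32,0,0]}

```text
clock: 4.8
position: [509.3, 166.3, 173.1]
ee_rot: [-0.637, 0.755, -0.122, 0.103]
contact_force: [0.5, -0.4, -2.3]
gripper_width: 7.3
```

```bash
cat >> h.py <<'E'
def st():
    s=arm.read_state(); p=s['position']; M=Rot.from_quat(s['ee_rot']).as_matrix(); zt=M[:,2]
    a=(p-[611,147,0])@YAW; f=s['contact_force']
    th=np.arctan2(-zt@YAW,-zt[2]); W=np.array([a,p[2]])-18.1*np.array([np.sin(th),np.cos(th)])
    t=np.radians(18.3); k=W-[84.4,160.]; al=k@[np.cos(t),-np.sin(t)]; n=k@[np.sin(t),np.cos(t)]
    print('t%.2f a%.1f lat%.1f z%.1f tilt%.2fdeg | W a%.1f z%.1f along%.1f normal%.1f | F fwd%.1f lat%.1f up%.1f | M'%(s['clock'],a,(p-[611,147,0])@LAT,p[2],np.degrees(th),*W,al,n,f@YAW,f@LAT,f[2]),np.round(s['wrist_torque'],2),'w',round(s['gripper_width'],1))
E
python3 -c "from h import *; st()"
```

```text
t4.80 a103.5 lat-1.7 z173.1 tilt18.34deg | W a97.8 z155.9 along14.0 normal0.3 | F fwd-0.6 lat0.3 up-2.3 | M [ 0.19  0.78 -0.01] w 7.3
```

Call:
move_arm:
  moves:
    - {"gripper": -1,"xyz": [0,0,0.4],"angular": [0,0,0]}
    - {"gripper": -1,"xyz": [0,0,0.6],"angular": [0,0,0]}
    - {"gripper": -1,"xyz": [0,0,0.7],"angular": [0,0,0]}
    - {"gripper": -1,"xyz": [0,0,0.7],"angular": [0,0,0]}
    - {"gripper": -1,"xyz": [0,0,0.7],"angular": [0,0,0]}

```text
clock: 5.42
position: [511.0, 165.7, 166.1]
ee_rot: [-0.637, 0.755, -0.122, 0.103]
contact_force: [0.5, 0.0, -2.2]
gripper_width: 7.4
```

```bash
python3 -c "from h import *; st()"
```

```text
t5.42 a101.7 lat-1.4 z166.1 tilt18.34deg | W a96.0 z148.9 along14.5 normal-6.9 | F fwd-0.5 lat-0.1 up-2.2 | M [ 0.13  0.76 -0.02] w 7.4
```

No contact yet; continue in small steps.

Call:
move_arm:
  moves:
    - {"gripper": -1,"xyz": [0,0,0.05],"angular": [0,0,0]}
    - {"gripper": -1,"xyz": [0,0,0.1],"angular": [0,0,0]}
    - {"gripper": -1,"xyz": [0,0,0.1],"angular": [0,0,0]}
    - {"gripper": -1,"xyz": [0,0,0.1],"angular": [0,0,0]}

```text
clock: 5.92
position: [511.4, 165.7, 165.8]
ee_rot: [-0.637, 0.754, -0.122, 0.103]
contact_force: [-5.1, 0.7, 5.1]
gripper_width: 7.1
```

```bash
python3 -c "from h import *; st()"
```

```text
t5.92 a101.3 lat-1.5 z165.8 tilt18.38deg | W a95.6 z148.6 along14.2 normal-7.3 | F fwd5.2 lat0.2 up5.1 | M [-0.06  1.57 -0.08] w 7.1
```

Call:
move_arm:
  moves:
    - {"gripper": -1,"xyz": [0,0,-0.3],"angular": [0,0,0]}
    - {"gripper": -1,"xyz": [0,0.7,-0.3],"angular": [0,0,0]}
    - {"gripper": -1,"xyz": [0,1.4,-0.3],"angular": [0,0,0]}
    - {"gripper": -1,"xyz": [0,2.2,-0.3],"angular": [0,0,0]}
    - {"gripper": -1,"xyz": [0,2.2,-0.15],"angular": [0,0,0]}
    - {"gripper": -1,"xyz": [0,2.2,-0.05],"angular": [0,0,0]}
    - {"gripper": -1,"xyz": [0,2.2,-0.05],"angular": [0,0,0]}
    - {"gripper": -1,"xyz": [0,2.2,-0.05],"angular": [0,0,0]}

```text
clock: 6.92
position: [490.6, 169.2, 159.1]
ee_rot: [-0.637, 0.755, -0.122, 0.103]
contact_force: [-5.9, 1.2, 3.2]
gripper_width: 7.1
```

```bash
python3 -c "from h import *; st()"
```

```text
t6.92 a122.5 lat-1.4 z159.1 tilt18.36deg | W a116.8 z141.9 along36.4 normal-7.0 | F fwd6.0 lat-0.1 up3.2 | M [ 0.22  1.8  -0.01] w 7.1
```

Call:
move_arm:
  moves:
    - {"gripper": -1,"xyz": [0,0,-0.05],"angular": [0,0,0]}
    - {"gripper": -1,"xyz": [0,0,-0.05],"angular": [0,0,0]}
    - {"gripper": -1,"xyz": [0,0,-0.05],"angular": [0,0,0]}

```text
clock: 7.3
position: [490.5, 169.2, 159.1]
ee_rot: [-0.637, 0.755, -0.122, 0.103]
contact_force: [-1.6, -0.2, -1.4]
gripper_width: 7.4
```

```bash
python3 -c "from h import *; st()"
```

```text
t7.30 a122.5 lat-1.4 z159.1 tilt18.34deg | W a116.8 z141.9 along36.4 normal-7.0 | F fwd1.5 lat0.4 up-1.4 | M [ 0.17  0.89 -0.03] w 7.4
```

Droop is about 18.3°: contact came at the same normal offset at 14 and 36 mm along. Now I raise to the 12 mm mid-gap.

Call:
move_arm:
  moves:
    - {"gripper": -1,"xyz": [0,0,-0.4],"angular": [0,0,0]}
    - {"gripper": -1,"xyz": [0,0,-0.8],"angular": [0,0,0]}
    - {"gripper": -1,"xyz": [0,0,-1.1],"angular": [0,0,0]}
    - {"gripper": -1,"xyz": [0,0,-1.2],"angular": [0,0,0]}
    - {"gripper": -1,"xyz": [0,0,-1.2],"angular": [0,0,0]}
    - {"gripper": -1,"xyz": [0,0,-1.2],"angular": [0,0,0]}

```text
clock: 8.05
position: [486.6, 169.8, 170.4]
ee_rot: [-0.637, 0.755, -0.122, 0.103]
contact_force: [-0.1, 0.2, -1.8]
gripper_width: 7.2
```

```bash
python3 -c "from h import *; st()"
```

```text
t8.05 a126.4 lat-1.3 z170.4 tilt18.33deg | W a120.8 z153.3 along36.6 normal5.0 | F fwd0.1 lat-0.1 up-1.8 | M [0.13 0.77 0.04] w 7.2
```

Call:
move_arm:
  moves:
    - {"gripper": -1,"xyz": [0,0,-0.1],"angular": [0,0,0]}
    - {"gripper": -1,"xyz": [0,0,-0.1],"angular": [0,0,0]}
    - {"gripper": -1,"xyz": [0,0,-0.1],"angular": [0,0,0]}

```text
clock: 8.43
position: [486.3, 169.7, 171.4]
ee_rot: [-0.637, 0.755, -0.122, 0.103]
contact_force: [0.7, -0.5, -1.6]
gripper_width: 7.2
```

```bash
python3 -c "from h import *; st()"
```

```text
t8.43 a126.8 lat-1.2 z171.4 tilt18.32deg | W a121.1 z154.2 along36.6 normal6.0 | F fwd-0.8 lat0.3 up-1.6 | M [ 0.1   0.78 -0.  ] w 7.2
```

Call:
move_arm:
  moves:
    - {"gripper": -1,"xyz": [0,0,0.08],"angular": [0,0,0]}
    - {"gripper": -1,"xyz": [0,0.3,0.08],"angular": [0,0,0]}
    - {"gripper": -1,"xyz": [0,0.6,0.08],"angular": [0,0,0]}
    - {"gripper": -1,"xyz": [0,0.9,0.08],"angular": [0,0,0]}
    - {"gripper": -1,"xyz": [0,0.9,0.08],"angular": [0,0,0]}

```text
clock: 9.05
position: [477.9, 171.2, 167.8]
ee_rot: [-0.637, 0.754, -0.122, 0.103]
contact_force: [-0.2, -0.6, -1.9]
gripper_width: 7.3
```

```bash
python3 -c "from h import *; st()"
```

```text
t9.05 a135.3 lat-1.2 z167.8 tilt18.33deg | W a129.6 z150.6 along45.8 normal5.3 | F fwd0.1 lat0.6 up-1.9 | M [0.14 0.78 0.01] w 7.3
```

Free. Continue in 5 mm steps.

Call:
move_arm:
  moves:
    - {"gripper": -1,"xyz": [0,0.2,0],"angular": [0,0,0]}
    - {"gripper": -1,"xyz": [0,0.4,0],"angular": [0,0,0]}
    - {"gripper": -1,"xyz": [0,0.5,0],"angular": [0,0,0]}
    - {"gripper": -1,"xyz": [0,0.5,0],"angular": [0,0,0]}

```text
clock: 9.55
position: [473.5, 172.1, 166.3]
ee_rot: [-0.637, 0.754, -0.122, 0.103]
contact_force: [0.4, 0.1, -1.7]
gripper_width: 7.4
```

```bash
python3 -c "from h import *; st()"
```

```text
t9.55 a139.8 lat-1.3 z166.3 tilt18.33deg | W a134.1 z149.1 along50.6 normal5.3 | F fwd-0.4 lat-0.1 up-1.7 | M [0.14 0.73 0.05] w 7.4
```

Call:
move_arm:
  moves:
    - {"gripper": -1,"xyz": [0,0.2,0],"angular": [0,0,0]}
    - {"gripper": -1,"xyz": [0,0.4,0],"angular": [0,0,0]}
    - {"gripper": -1,"xyz": [0,0.6,0],"angular": [0,0,0]}
    - {"gripper": -1,"xyz": [0,0.6,0],"angular": [0,0,0]}

```text
clock: 10.05
position: [467.7, 173.0, 164.4]
ee_rot: [-0.637, 0.754, -0.122, 0.103]
contact_force: [-1.1, -0.3, -1.2]
gripper_width: 7.4
```

```bash
python3 -c "from h import *; st()"
```

```text
t10.05 a145.6 lat-1.2 z164.4 tilt18.33deg | W a139.9 z147.2 along56.7 normal5.3 | F fwd1.1 lat0.5 up-1.2 | M [ 0.13  0.79 -0.  ] w 7.4
```

Call:
move_arm:
  moves:
    - {"gripper": -1,"xyz": [0,0.2,0],"angular": [0,0,0]}
    - {"gripper": -1,"xyz": [0,0.4,0],"angular": [0,0,0]}
    - {"gripper": -1,"xyz": [0,0.6,0],"angular": [0,0,0]}
    - {"gripper": -1,"xyz": [0,0.6,0],"angular": [0,0,0]}

```text
clock: 10.55
position: [462.1, 173.9, 162.5]
ee_rot: [-0.637, 0.754, -0.122, 0.103]
contact_force: [0.6, -0.2, -1.5]
gripper_width: 7.4
```

```bash
python3 -c "from h import *; st()"
```

```text
t10.55 a151.3 lat-1.2 z162.5 tilt18.33deg | W a145.6 z145.3 along62.7 normal5.3 | F fwd-0.6 lat0.1 up-1.5 | M [ 0.09  0.7  -0.01] w 7.4
```

Call:
move_arm:
  moves:
    - {"gripper": -1,"xyz": [0,0.4,0],"angular": [0,0,0]}
    - {"gripper": -1,"xyz": [0,0.8,0],"angular": [0,0,0]}
    - {"gripper": -1,"xyz": [0,1.4,0],"angular": [0,0,0]}
    - {"gripper": -1,"xyz": [0,2.2,0],"angular": [0,0,0]}
    - {"gripper": -1,"xyz": [0,3.2,0],"angular": [0,0,0]}
    - {"gripper": -1,"xyz": [0,4,0],"angular": [0,0,0]}
    - {"gripper": -1,"xyz": [0,4,0],"angular": [0,0,0]}

```text
clock: 11.42
position: [424.2, 180.2, 149.7]
ee_rot: [-0.637, 0.754, -0.122, 0.103]
contact_force: [0.8, 0.8, -1.4]
gripper_width: 7.1
```

Run:
```python
from h import *
st(); shot('scene','s2'); shot('wrist','w4')
o=np.zeros((600,640,3),np.uint8); o[:280]=cv2.resize(load('s2')['im'][130:270,330:650],None,fx=2,fy=2)[:280,:640].copy() if 0 else cv2.resize(load('s2')['im'][130:270,320:640],(640,280))
o[280:]=load('w4')['im'][80:400]; cv2.imwrite('pics/c3.png',o)
```

```text
t11.43 a189.7 lat-1.0 z149.7 tilt18.32deg | W a184.0 z132.6 along103.2 normal5.2 | F fwd-0.6 lat-0.9 up-1.4 | M [0.1  0.79 0.02] w 7.1
```

View pics/c3.png

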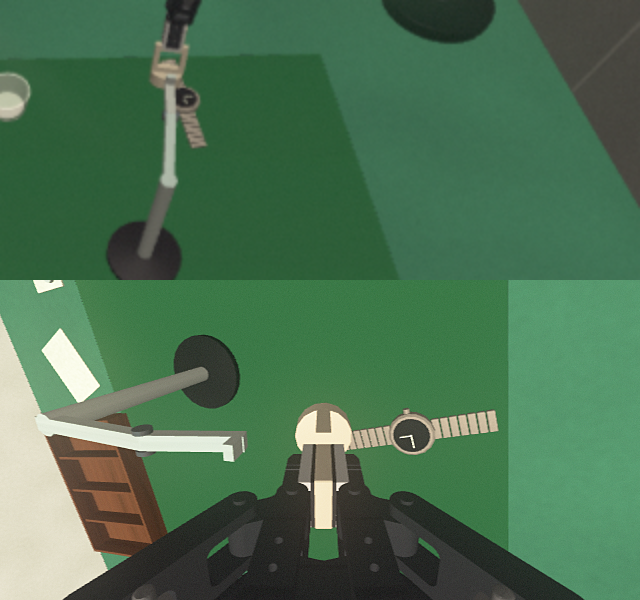

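The die is clear of the barb, held at (322,440), with the watch untouched. Now untilt and lift.

Call:
move_arm:
  moves:
    - {"gripper": -1,"xyz": [0,-0.3,-0.9],"angular": [-0.05,0,0]}
    - {"gripper": -1,"xyz": [0,-0.9,-2.7],"angular": [-0.14,0,0]}
    - {"gripper": -1,"xyz": [0,-1.8,-5.5],"angular": [-0.23,0,0]}
    - {"gripper": -1,"xyz": [0,-2.7,-8.2],"angular": [-0.32,0,0]}
    - {"gripper": -1,"xyz": [0,-2.9,-8.9],"angular": [-0.32,0,0]}
    - {"gripper": -1,"xyz": [0,-2.9,-8.9],"angular": [-0.32,0,0]}

```text
clock: 12.28
position: [423.9, 179.9, 242.8]
ee_rot: [-0.645, 0.765, -0.0, -0.0]
contact_force: [-0.2, -0.2, -2.6]
gripper_width: 7.4
```

```bash
python3 -c "
from h import *; st(); s=arm.read_state(); M=Rot.from_quat(s['ee_rot']).as_matrix(); print(M.round(4),s['joints'].round(2), s['position']); print((M.T@(np.array([452,-204,s['position'][2]])-s['position'])/10).round(2))"
```

```text
t12.28 a190.0 lat-0.6 z242.8 tilt0.00deg | W a190.0 z224.7 along79.9 normal94.6 | F fwd0.1 lat0.2 up-2.6 | M [-0.02  0.03  0.01] w 7.4
[[-1.690e-01 -9.856e-01 -1.000e-04]
 [-9.856e-01  1.690e-01 -7.000e-04]
 [ 8.000e-04 -0.000e+00 -1.000e+00]] [ 0.76  0.09 -0.36  0.   -1.12 -0.93] [423.89187424 179.89950036 242.81058821]
[ 3.736e+01 -9.260e+00  3.000e-02]
```

Call:
move_arm:
  moves:
    - {"gripper": -1,"xyz": [2,-0.5,0],"angular": [0,0,0]}
    - {"gripper": -1,"xyz": [6,-1.5,0],"angular": [0,0,0]}
    - {"gripper": -1,"xyz": [11,-2.7,0],"angular": [0,0,0]}
    - {"gripper": -1,"xyz": [16,-4,0],"angular": [0,0,0]}
    - {"gripper": -1,"xyz": [21,-5.2,0],"angular": [0,0,0]}
    - {"gripper": -1,"xyz": [26,-6.4,0],"angular": [0,0,0]}
    - {"gripper": -1,"xyz": [31,-7.7,0],"angular": [0,0,0]}
    - {"gripper": -1,"xyz": [35,-8.7,0],"angular": [0,0,0]}
    - {"gripper": -1,"xyz": [37,-9.2,0],"angular": [0,0,0]}
    - {"gripper": -1,"xyz": [37.3,-9.2,0],"angular": [0,0,0]}

```text
clock: 13.52
position: [450.8, -203.2, 241.6]
ee_rot: [-0.644, 0.765, 0.001, -0.001]
contact_force: [-1.5, 0.3, -2.5]
gripper_width: 7.3
```

Run:
```python
from h import *
s=arm.read_state(); print(s['clock'],s['position'],s['contact_force'],s['gripper_width'])
shot('wrist','w5'); P,ok,im=pts('w5')
hue=cv2.cvtColor(im,cv2.COLOR_BGR2HSV)
# rim points by depth
m=ok&(P[...,2]>2)&(P[...,2]<17)&(np.hypot(P[...,0]-452,P[...,1]+204)<48)
im2=im.copy(); im2[m]=(0,0,255); cv2.imwrite('pics/w5m.png',im2)
k=cv2.morphologyEx(m.astype(np.uint8),cv2.MORPH_OPEN,np.ones((3,3)))
q=P[k>0]; print(len(q),q.min(0).round(1),q.max(0).round(1),q.mean(0).round(1))
```

```text
13.525 [ 450.77082826 -203.1763572   241.5620657 ] [-1.50928413  0.31997983 -2.50709586] 7.306696714931756
4378 [ 404.9 -251.8    2. ] [ 500.  -156.6   16.9] [ 451.5 -206.6    9.3]
```

View pics/w5.png

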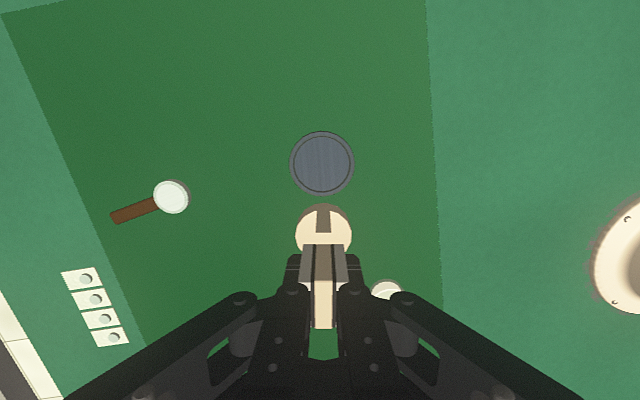

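The dish is at (321,163), radius 32 px, directly under and ahead of the die foot at (323,230); cup (386,290) and loupe (172,197) undisturbed.

Run:
```python
from h import *
im=load('w5')['im'].astype(int); w=im[125:200,280:362]; k=((w[...,1]-w[...,2])<22).astype(np.uint8)
cs=max(cv2.findContours(k,0,2)[0],key=cv2.contourArea); (a,b),rad=cv2.minEnclosingCircle(cs); print(a+280,b+125,rad,ray('w5',a+280,b+125,11).round(1), ray('w5',321.5,163,11).round(1), ray('w5',321.5+rad,163,11).round(1))
s=arm.read_state(); M=Rot.from_quat(s['ee_rot']).as_matrix(); print((M.T@(np.array([452,-204.5,55])-s['position'])/10).round(2))
```

```text
321.31871795654297 163.2470474243164 32.9068489074707 [ 449.9 -208.2   11. ] [ 449.6 -208.5   11. ] [ 409.4 -201.5   11. ]
[ 0.14 -0.2  18.69]
```

Call:
move_arm:
  moves:
    - {"gripper": -1,"xyz": [0.3,0,1],"angular": [0,0,0]}
    - {"gripper": -1,"xyz": [0.3,0,4],"angular": [0,0,0]}
    - {"gripper": -1,"xyz": [0.3,0,8],"angular": [0,0,0]}
    - {"gripper": -1,"xyz": [0.3,0,12],"angular": [0,0,0]}
    - {"gripper": -1,"xyz": [0.3,0,15],"angular": [0,0,0]}
    - {"gripper": -1,"xyz": [0.3,0,17],"angular": [0,0,0]}
    - {"gripper": -1,"xyz": [0.3,0,17.8],"angular": [0,0,0]}
    - {"gripper": -1,"xyz": [0.3,0,17.8],"angular": [0,0,0]}
    - {"gripper": -1,"xyz": [0.3,0,17.8],"angular": [0,0,0]}

```text
clock: 14.7
position: [452.6, -205.6, 66.4]
ee_rot: [-0.645, 0.764, -0.001, 0.001]
contact_force: [1.0, -0.4, -2.2]
gripper_width: 7.3
```

```bash
python3 -c "
from h import *; st(); s=arm.read_state(); print(s['position'],s['ee_rot'].round(4))"
```

```text
t14.70 a96.2 lat374.4 z66.4 tilt0.11deg | W a96.2 z48.3 along46.3 normal-102.3 | F fwd-1.0 lat0.3 up-2.2 | M [-0.02 -0.01  0.04] w 7.3
[ 452.56634151 -205.58496748   66.42001722] [-6.452e-01  7.640e-01 -8.000e-04  6.000e-04]
```

Call:
move_arm:
  moves:
    - {"gripper": -1,"xyz": [0,0,0.3],"angular": [0,0,0]}
    - {"gripper": -1,"xyz": [0,0,0.6],"angular": [0,0,0]}
    - {"gripper": -1,"xyz": [0,0,0.8],"angular": [0,0,0]}
    - {"gripper": -1,"xyz": [0,0,0.8],"angular": [0,0,0]}

```text
clock: 15.2
position: [451.7, -205.7, 57.4]
ee_rot: [-0.645, 0.764, 0.0, -0.0]
contact_force: [0.4, 0.7, -1.5]
gripper_width: 7.5
```

```bash
python3 -c "from h import *; st()"
```

```text
t15.20 a97.1 lat374.7 z57.4 tilt-0.03deg | W a97.1 z39.3 along50.0 normal-110.6 | F fwd-0.3 lat-0.8 up-1.5 | M [ 0.03 -0.03 -0.05] w 7.5
```

Call:
move_arm:
  moves:
    - {"gripper": -1,"xyz": [0,0,0.1],"angular": [0,0,0]}
    - {"gripper": -1,"xyz": [0,0,0.2],"angular": [0,0,0]}
    - {"gripper": -1,"xyz": [0,0,0.2],"angular": [0,0,0]}
    - {"gripper": -1,"xyz": [0,0,0.2],"angular": [0,0,0]}

```text
clock: 15.7
position: [451.9, -205.7, 55.6]
ee_rot: [-0.645, 0.764, -0.0, -0.0]
contact_force: [0.0, -0.1, -3.0]
gripper_width: 7.6
```

```bash
python3 -c "from h import *; st()"
```

```text
t15.70 a96.9 lat374.6 z55.6 tilt0.00deg | W a96.9 z37.5 along50.3 normal-112.4 | F fwd-0.0 lat0.1 up-3.0 | M [ 0.07 -0.03 -0.01] w 7.6
```

Call:
move_arm:
  moves:
    - {"gripper": -1,"xyz": [0,0,0.05],"angular": [0,0,0]}
    - {"gripper": -1,"xyz": [0,0,0.1],"angular": [0,0,0]}
    - {"gripper": -1,"xyz": [0,0,0.1],"angular": [0,0,0]}
    - {"gripper": -1,"xyz": [0,0,0.1],"angular": [0,0,0]}

```text
clock: 16.2
position: [451.9, -205.7, 54.8]
ee_rot: [-0.645, 0.764, -0.0, 0.0]
contact_force: [-1.8, 1.3, 1.5]
gripper_width: 7.3
```

```bash
python3 -c "from h import *; st()"
```

```text
t16.20 a96.8 lat374.6 z54.8 tilt0.02deg | W a96.8 z36.7 along50.5 normal-113.1 | F fwd2.0 lat-1.0 up1.5 | M [ 0.24  0.25 -0.01] w 7.3
```

Contact felt (~3.5 N). Release gently and retreat.

Call:
move_arm:
  moves:
    - {"gripper": -0.7,"xyz": [0,0,0],"angular": [0,0,0]}
    - {"gripper": -0.4,"xyz": [0,0,0],"angular": [0,0,0]}
    - {"gripper": 0,"xyz": [0,0,0],"angular": [0,0,0]}
    - {"gripper": 0,"xyz": [0,0,0],"angular": [0,0,0]}
    - {"gripper": 0,"xyz": [0,0,0],"angular": [0,0,0]}

```text
clock: 16.82
position: [451.9, -205.7, 54.6]
ee_rot: [-0.645, 0.764, -0.0, 0.0]
contact_force: [0.4, -0.5, -1.4]
gripper_width: 42.7
```

Call:
move_arm:
  moves:
    - {"gripper": 0,"xyz": [0,0,-1],"angular": [0,0,0]}
    - {"gripper": 0,"xyz": [0,0,-3],"angular": [0,0,0]}
    - {"gripper": 0,"xyz": [0,0,-6],"angular": [0,0,0]}
    - {"gripper": 0,"xyz": [0,0,-10],"angular": [0,0,0]}
    - {"gripper": 0,"xyz": [0,0,-14],"angular": [0,0,0]}
    - {"gripper": 0,"xyz": [0,0,-16],"angular": [0,0,0]}
    - {"gripper": 0,"xyz": [0,0,-16],"angular": [0,0,0]}

```text
clock: 17.7
position: [452.8, -205.8, 216.8]
ee_rot: [-0.645, 0.764, -0.002, 0.002]
contact_force: [-0.6, -0.7, -0.1]
gripper_width: 42.8
```

Run:
```python
from h import *
st(); shot('wrist','w6'); shot('scene','s3')
o=np.zeros((600,640,3),np.uint8); o[:200]=load('s3')['im'][130:330]; o[200:]=load('w6')['im']; cv2.imwrite('pics/c4.png',o)
```

```text
t17.70 a96.0 lat374.6 z216.8 tilt0.29deg | W a95.9 z198.7 along-1.2 normal40.3 | F fwd0.5 lat0.8 up-0.1 | M [ 0.06 -0.02  0.01] w 42.8
```

View pics/c4.png

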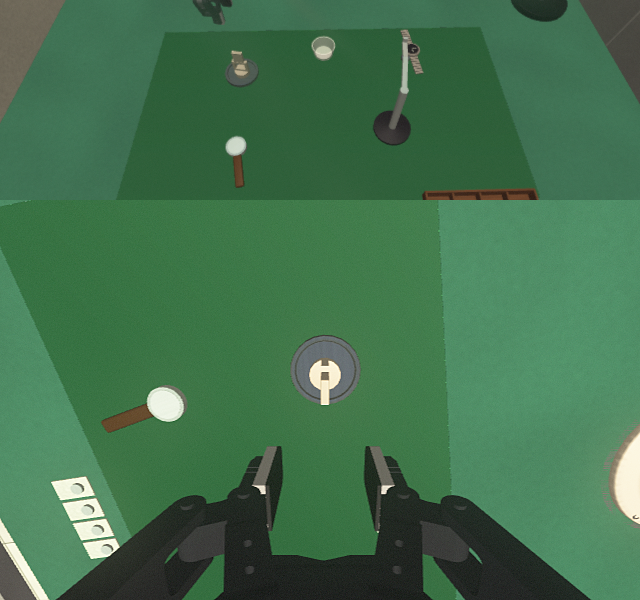

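The die stands upright inside the dish (foot at (325,375), dish centre (325,370)), and the gripper is clear of everything.

```bash
python3 -c "
from bench import arm; print(arm.job_done())"
```

```text
the job is handed in; nothing more can be done
None
```

The die is off the hook, standing upright in the press dish and released, and the job was handed in at about 17.8 s.

- **Unhooking:** I gripped the tab, lifted the die and leaned it 18.3°. Light touches at 14 and 36 mm along the finger confirmed that droop. I then raised it 12 mm off the finger and eased it over the barb. The only contact I measured with the hook was about 9–10 N while feeling for the angle (limit 15 N). During the pass over the barb, the readings showed only the die's weight and sensor noise.
- **Placing:** I stepped the die down until I felt about 3.5 N, then opened the gripper and backed off.
- **Last checks:** The final pictures show the die upright on the dish floor, a few mm off centre. The gripper is well clear and the force reading is about zero. The watch, loupe and cup look unmoved.
- **Disagreement:** The top and wrist cameras put the dish centre about 4 mm apart. I aimed between the two, which the dish's 17 mm margin around the foot easily covers.

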